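# Restock the mill row under the display riser

## Robot

A 6-joint arm with a two-finger parallel gripper is mounted at the origin on the work surface. World frame = base frame: x ahead of the robot, y to its left, z up, the work surface at z = 0. Lengths are in mm, angles in degrees, forces in N, time in s.
With the tool pointing down it reaches from about 350 to 850 mm from the base axis. Payload 8.1 kg.
Tool frame: the origin (TCP) lies midway between the tips of the shut fingers; the grasp point (between the pads) lies 19 mm behind it; z points along the fingers, y is the line along which they close (so a half turn about z gives the same grasp; the last joint's range is limited). The gripper opens to 85 mm and grips with 20 to 120 N. Pads are 22 mm wide; open, the fingers measure 114 mm over their backs; the gripper's body (76 mm by 85 mm) begins 54 mm behind the grasp point. The pads swing forward as they close: fully open they stand 13 mm farther back than shut.
Start: joints at [-75.711, 7.471, 85.268, -0, 87.261, -4.893], TCP at [197.168, -566.683, 231.292] pointing down, gripper open.
Joint ranges: [-169.43, 169.43], [-51.17, 129.36], [1.28, 143.12], [-76.62, 256.62], [0, 156.53], [-152.29, 152.29]. Speed limits (degrees/s): [136.94, 136.94, 159.86, 180, 180, 180].

## Interface

Orientations are given as [roll, pitch, yaw] about the fixed x, y, z axes, in that order (R = Rz(yaw) Ry(pitch) Rx(roll)).
In Python, from bench import sensors, optics, r gives the robot as it stands.
- The arm moves only by the tool apply_moves, never from a script. Its argument "targets" is a list of rows, each a list of 7 numbers: the shift along the tool's x, y, z in mm, then the turn, a rotation vector about the tool's x, y, z in rad, then the closure, from 0 (fully open) to 1 (shut). In form: [[x, y, z, wx, wy, wz, claw], ...]. A call has 1 to 20 rows; each row shifts and turns the commanded pose from where the row before left it, along the tool's axes as they then stand; what a row does not reach is not made up. A row lasts 1/8 s, in which the tool goes at most 62.5 mm and 10.7 degrees, less where a joint would pass 70% of its speed; a pose out of reach is approached as far as the arm can. A call is refused whole if a number of a shift passes 62.5 or a number of a turn 0.188, either way. A call with a gripper value outside its range is refused whole. The fingers move at their own pace and stop on an object; "force" is the grip in N (left out, the last holds). Time passes only in rows, so rows that do not move let the fingers close. It gives the time, the measured TCP pose, the force, the opening and the grip force at its end, in the units of the state.
- sensors.sense(): the state, without advancing time (a new reading comes with each control period).
- optics.snapshot(name): name is "scene" or "top"; returns the picture (420x560x3 uint8, red, green, blue); there is no depth.
- optics.get_calibration(name): a dict with "camera_matrix" (3x3 intrinsics, pixels), "dist_coeffs" ([k1, k2, p1, p2, k3] as OpenCV has them; the pictures are not rectified), "pose" (4x4, takes a point from camera to world coordinates). Camera axes: x right, y down, z forward; pixel columns grow to the right and rows downward; lengths in mm; the calibration is good to about 2 mm. A picture is of the moment at which its call begins. get_calibration takes no time and is no camera call.
- r.hand_in(): hands the job in; it is judged then, once.
The state is a dict: "time": time; "joint_pos": joint angles; "qd": joint speeds; "joint_efforts": joint torques, N m; "tool_pos": TCP position; "tcp_rot": TCP orientation; "ft_force": force on the tool from outside, world axes, zero at the start; "wrist_torque": the same for the moment, N m; "finger_gap": finger opening in mm; "grip_force": force on a finger pad.
Only numpy, scipy, OpenCV 4.12 (cv2) and the standard library are available. Lean on these libraries where they do the work, as an engineer would, in place of code of your own. Each camera call takes 0.05 s, during which the arm holds its last target. There are 200 camera calls.

## Task

One of the three wooden pepper mills already stands in the bay under the display riser: bring the other two in from the counter, so that all three stand upright between the riser's two low rails in one row, in order of height with the shortest on the left (seen from the robot) and the tallest on the right, with a gap of about 2 cm between the feet of neighbours. Keep the mills upright, do not knock hard against the riser, and leave all the other goods where they are.

Things in the scene. Friction and masses are not known exactly. Their poses are not given: they have to be found in the camera images.
- mill_short: The shortest turned-wood pepper mill, 116 mm tall, upright: round foot 52 mm across up to 38 mm, taper to a straight shaft 34 mm across from 56 up to 102 mm, then a steel knob (25 mm across, 14 mm high). About 180 g. Origin: centre of its underside, z up; its yaw means nothing. At the start any one of the three mills stands near the middle of the riser's bay, the others on the counter.
- mill_mid: The middle-sized turned-wood pepper mill, 136 mm tall, upright: round foot 52 mm across up to 38 mm, taper to a straight shaft 34 mm across from 56 up to 122 mm, then a steel knob (25 mm across, 14 mm high). About 220 g. Origin: centre of its underside, z up; its yaw means nothing. At the start any one of the three mills stands near the middle of the riser's bay, the others on the counter.
- mill_tall: The tallest turned-wood pepper mill, 158 mm tall, upright: round foot 52 mm across up to 38 mm, taper to a straight shaft 34 mm across from 56 up to 144 mm, then a steel knob (25 mm across, 14 mm high). About 260 g. Origin: centre of its underside, z up; its yaw means nothing. At the start any one of the three mills stands near the middle of the riser's bay, the others on the counter.
- riser: Fixed open display riser, 532 mm wide along its y, on the counter. Origin: on the counter, middle of its bay; x points away from the robot, y left, z up (yaw up to 0.1 rad). The bay's floor is the counter. Low end bars (12 mm thick, 24 mm high) at y = +-260 mm; two posts 14 mm thick at x = +67, y = +-260 mm; the front is open between front rail and shelf.
- rail_front (a point): Middle of the top of the riser's front rail, at x = -45 mm in the riser's frame: a round steel bar 8 mm thick along the riser's y, its top 24 mm above the counter. A like rail runs at x = +45 mm at the back, so 82 mm are clear between them. Mills must be lifted over the front rail.
- shelf_edge (a point): Middle of the front lower edge of the slatted shelf over the bay, at x = -28 mm in the riser's frame, 265 mm above the counter. The shelf covers x = -28 to +80 mm over the riser's whole width, top at 277 mm; pots up to 60 mm high are fixed on its back half. There is no room under it for an upright tool: tilt it 30 to 40 degrees and come from the robot's side.
- tin: Bystander: closed round tin 68 mm across, 90 mm tall, upright on the counter. Origin: centre of its underside.
- jar: Bystander: closed round jar 64 mm across, 100 mm tall, upright on the counter. Origin: centre of its underside.
- dish: Bystander: small white bowl 72 mm across, 34 mm tall, on the counter. Origin: centre of its underside.
- mug: Bystander: blue mug 76 mm across, 85 mm tall, handle out to its own +y (to about 75 mm from the axis). Origin: centre of its underside.
- bowl: Bystander: green glass bowl 110 mm across, 60 mm tall. Origin: centre of its underside. Fixed equipment stands along the edges: mixer (x 0.3, y 0.63, 340 mm tall), crock (0.64, 0.58), casserole (0.62, -0.60); scale, crate and cheese beyond x = 0.74 m.
Things that resemble listed ones, but are neither listed nor needed, are in the scene too. What is shaped like the mill_short but yellow is not meant. Leave any yellow look-alike of the mill_mid alone.

How it is judged:
By the outcome, as a careful person would: the job done as asked, in the order asked, and still so for the second after the job is handed in, with the robot touching nothing.
It also fails if it takes over 62 s, if anything falls off the work surface, if the arm or the gripper's body presses on something with over 40 N, if the wrist force passes 120 N, or if a joint passes its speed limit or range.

## Working session

There is one attempt and no reset: what is moved stays moved. The work goes in short steps, Python scripts to look and compute and a tool call to move; the robot and the scene stay as the last step left them, time stands still between calls to the robot, and variables do not carry over. Pictures are saved under pics/ and viewed, at most 10 in all, crops included, and the job is handed in when it is done.

Besides the shell and the picture viewer there is one more tool, called after "Request:" in YAML: its name, and indented under it one key for each argument. apply_moves: Moves the arm, as the interface text tells. Its arguments: {"type":"object","properties":{"targets":{"type":"array"},"force":{"type":"number"}},"required":["targets"]}

```bash
mkdir -p pics; ls
python3 - <<'E'
from bench import sensors, optics, r
import cv2,numpy as np
np.set_printoptions(suppress=True,precision=3)
for n in("scene","top"):
    im=optics.snapshot(n); cv2.imwrite(f"pics/{n}0.png",cv2.resize(im[:,:,::-1],(800,600)))
    np.save(f"pics/{n}0.npy",im)
    c=optics.get_calibration(n);print(n,{k:np.array(v) for k,v in c.items()})
print(sensors.sense())
E
```

```text
pics
scene {'camera_matrix': array([[398.183,   0.   , 279.385],
       [  0.   , 398.183, 213.742],
       [  0.   ,   0.   ,   1.   ]]), 'dist_coeffs': array([-0.066,  0.   ,  0.   ,  0.   ,  0.   ]), 'pose': array([[   0.848,    0.363,   -0.386,  896.584],
       [   0.53 ,   -0.567,    0.63 , -664.384],
       [   0.01 ,   -0.739,   -0.673,  838.771],
       [   0.   ,    0.   ,    0.   ,    1.   ]])}
top {'camera_matrix': array([[478.669,   0.   , 292.341],
       [  0.   , 478.669, 213.227],
       [  0.   ,   0.   ,   1.   ]]), 'dist_coeffs': array([-0.163,  0.   ,  0.   ,  0.   ,  0.   ]), 'pose': array([[  -0.027,   -0.999,    0.046,  442.688],
       [  -1.   ,    0.027,   -0.015,   -2.372],
       [   0.014,   -0.046,   -0.999, 1452.894],
       [   0.   ,    0.   ,    0.   ,    1.   ]])}
{'time': 0.1, 'joint_pos': array([-75.708,   7.511,  85.322,   0.001,  87.262,  -4.894]), 'qd': array([ 0.049, -0.117, -0.105, -0.044, -0.129, -0.106]), 'joint_efforts': array([  0.001, -57.095, -50.194,  -0.   ,   0.008,  -0.   ]), 'tool_pos': array([ 197.071, -566.192,  230.352]), 'tcp_rot': array([-179.905,   -0.009,   19.185]), 'ft_force': array([ 0.19 , -0.098,  0.237]), 'wrist_torque': array([-0.021, -0.015, -0.   ]), 'grip_force': 0.0, 'finger_gap': 85.3388982981201}
```

View pics/scene0.png

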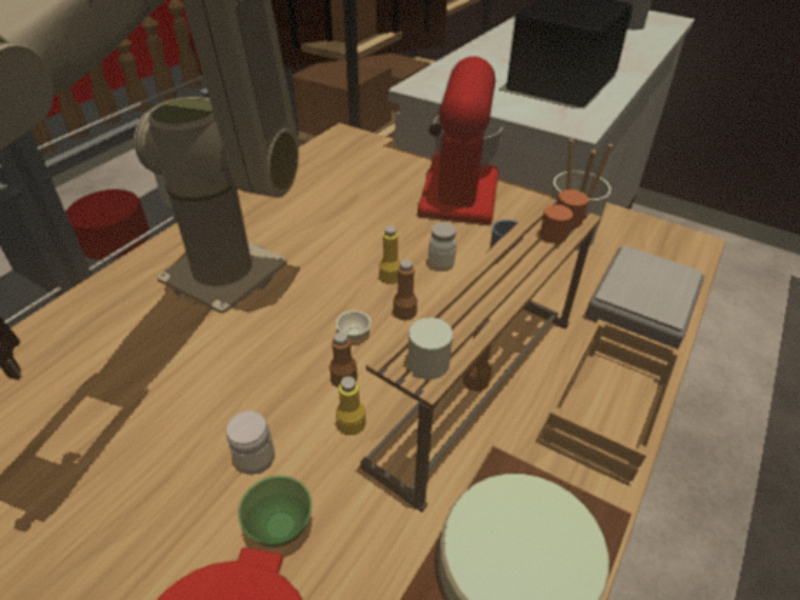

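View pics/top0.png

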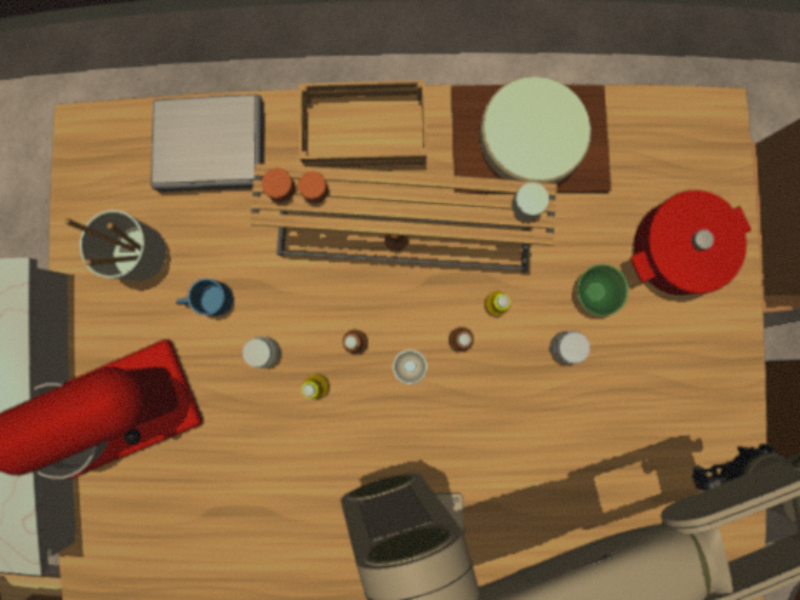

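The scene view shows the brown mills at (404,290), (342,358) and, in the bay, (478,368). The top view has their knobs at (355,342) and (464,340), and the bay mill's foot at (397,240). The front rail runs from (279,255) to (529,270). Next I'll enlarge these spots to get exact pixels.

Run:
```python
import cv2,numpy as np
def crop(n,cx,cy,w,h,s):
    im=np.load(f"pics/{n}0.npy")[:,:,::-1]; x0,y0=cx-w//2,cy-h//2
    o=cv2.resize(im[y0:y0+h,x0:x0+w].copy(),None,fx=s,fy=s,interpolation=cv2.INTER_CUBIC)
    o=cv2.convertScaleAbs(o,alpha=1.5)
    for k in range(0,w,10):
        cv2.line(o,(k*s,0),(k*s,5),(255,255,255),1);cv2.putText(o,str(x0+k),(k*s,14),0,.35,(255,255,255),1)
    for k in range(10,h,10):
        cv2.line(o,(0,k*s),(5,k*s),(255,255,255),1);cv2.putText(o,str(y0+k),(0,k*s+4),0,.35,(255,255,255),1)
    return o
a=np.hstack([crop("scene",*c,44,50,6) for c in((283,203),(239,250),(335,258))])
b=np.hstack([crop("top",*c,44,48,6) for c in((250,240),(325,238),(278,168))])
cv2.imwrite("pics/m1.png",np.vstack([a,b]))
a=np.hstack([crop("top",*c,60,50,6) for c in((200,170),(370,180))])
b=np.hstack([crop("scene",*c,60,50,6) for c in((275,320),(380,220))])
cv2.imwrite("pics/m2.png",np.vstack([a,b]))
```

```text
(no output)
```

View pics/m1.png

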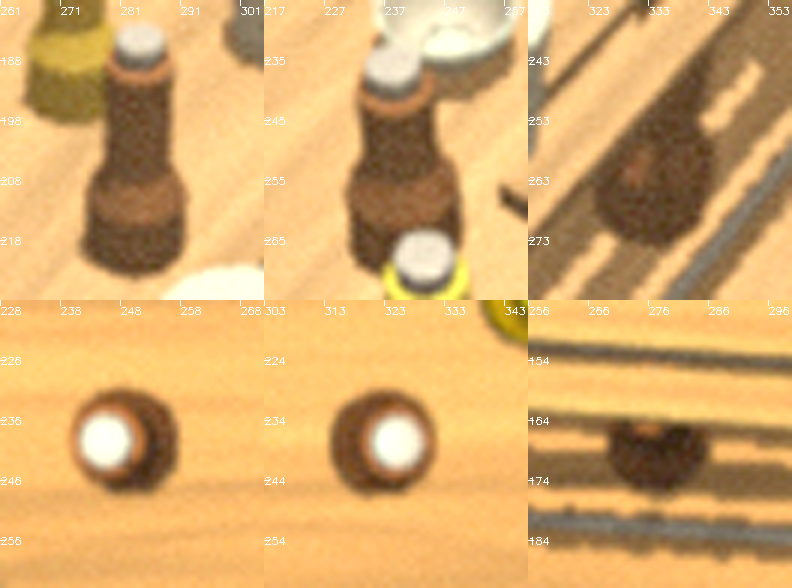

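View pics/m2.png

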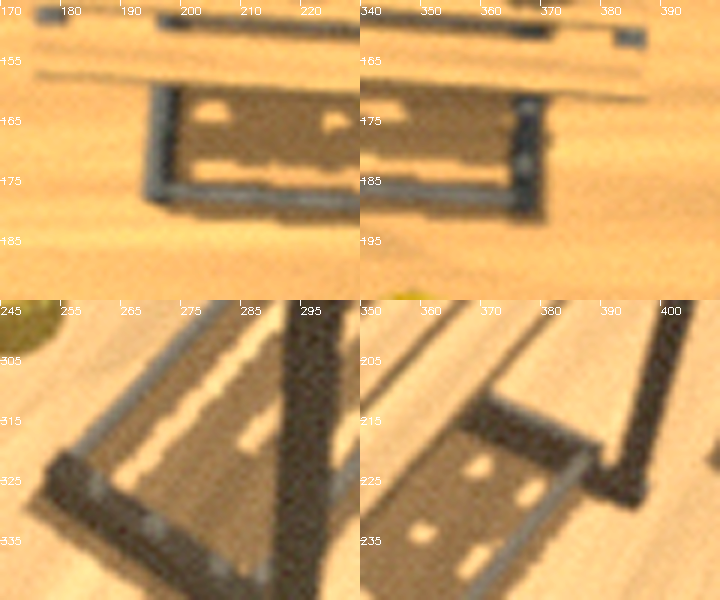

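Mill 1 (left) has its knob at scene (284.3,184.2) and top (245.7,239.3). Mill 2 (right) has it at scene (238.7,234.7) and top (325,237.7). The bay mill's foot spans top columns 269–286 down to row 176. The front rail runs in top from (197,176.7) to (366,187.5).

```bash
cat > h.py <<'E'
import numpy as np,cv2
from scipy.optimize import least_squares
from bench import sensors, optics, r
np.set_printoptions(suppress=True,precision=2)
C={n:optics.get_calibration(n) for n in("scene","top")}
def proj(n,P):
    c=C[n];T=np.linalg.inv(np.array(c["pose"]))
    return cv2.projectPoints(np.array(P,float).reshape(-1,1,3),cv2.Rodrigues(T[:3,:3])[0],T[:3,3],np.array(c["camera_matrix"]),np.array(c["dist_coeffs"]))[0][:,0]
def tri(obs):
    f=lambda p:np.concatenate([proj(n,p)[0]-uv for n,uv in obs])
    s=least_squares(f,[500,0,50]);return s.x,s.fun
t=np.linspace(0,2*np.pi,73)
def foot(x,y): return np.array([[x+26*np.cos(a),y+26*np.sin(a),z] for a in t for z in(0,38)])
def fitfoot(obs):
    def f(p):
        o=[]
        for n,k,v in obs:
            q=proj(n,foot(*p)); o.append({"l":q[:,0].min(),"r":q[:,0].max(),"t":q[:,1].min(),"b":q[:,1].max()}[k]-v)
        return o
    s=least_squares(f,[500,0],diff_step=1e-4);return s.x,s.fun
E
python3 - <<'E'
from h import *
print("k1",*tri([("scene",(284.3,184.2)),("top",(245.7,239.3))]))
print("k2",*tri([("scene",(238.7,234.7)),("top",(325,237.7))]))
T="top";S="scene"
print("f1",*fitfoot([(T,"r",257.7),(T,"t",230.7),(T,"b",248.3),(S,"l",274.3),(S,"r",292.2),(S,"b",223.8)]))
print("f2",*fitfoot([(T,"l",314),(T,"t",229),(T,"b",246.3),(S,"l",231),(S,"r",250.2)]))
print("f3",*fitfoot([(T,"l",269.3),(T,"r",286),(T,"b",176),(S,"l",324.2),(S,"r",344.2),(S,"b",274.3)]))
def W(p,q):
    x,y,a=p;c,s=np.cos(a),np.sin(a);return [x+c*q[0]-s*q[1],y+s*q[0]+c*q[1],q[2]]
def f(p):
    o=[]
    for q,n,uv in [((-45,254,22),T,(198.5,176.7)),((-45,-254,22),T,(365.8,187.5)),((-20,260,24),T,(197.3,None)),((-20,-260,24),T,(367.8,None)),((-45,-254,22),S,(257.5,320.8)),((45,254,22),S,(388.3,219.2))]:
        d=proj(n,W(p,q))[0];o.append(d[0]-uv[0]); 
        if uv[1]:o.append(d[1]-uv[1])
    return o
s=least_squares(f,[650,0,0]);print("riser",s.x[:2],np.degrees(s.x[2]),s.fun)
p=s.x;m=fitfoot([(T,"l",269.3),(T,"r",286),(T,"b",176),(S,"l",324.2),(S,"r",344.2),(S,"b",274.3)])[0]
d=m-p[:2];c,sn=np.cos(p[2]),np.sin(p[2]);print("bay mill in riser",c*d[0]+sn*d[1],-sn*d[0]+c*d[1])
# rail height
print(proj(T,W(p,(-28,0,265))),proj(T,W(p,(-28,250,265))),proj(T,W(p,(-28,-250,265))))
E
```

```text
k1 [435.84 109.15 133.27] [-0.62  0.02 -0.34 -0.5 ]
k2 [ 434.46 -110.71  114.51] [-0.68  0.01 -0.46 -0.58]
f1 [434.18 110.09] [-0.37 -0.36 -0.36 -0.05 -0.78 -0.12]
f2 [ 434.31 -111.05] [-0.94 -0.72 -0.44 -1.07 -0.27]
f3 [653.21  16.84] [-0.6   0.16 -1.09 -0.85 -0.18 -0.14]
riser [649.9    1.73] -5.156115686335682 [-0.84 -0.66 -0.2  -0.79 -1.08  0.3  -0.77  0.19 -1.21  1.04]
bay mill in riser 1.9428821866213855 15.344856767064776
[[281.21 163.52]] [[182.2  157.58]] [[380.34 170.16]]
```

```bash
cat >> h.py <<'E'
from scipy.spatial.transform import Rotation as Ro
def tool(yaw,tilt): return Ro.from_euler("z",yaw,degrees=True)*Ro.from_euler("x",180,degrees=True)*Ro.from_euler("y",tilt,degrees=True)
def rows(p0,R0,p1,R1,claw,mm=40,rad=.15):
    p0,p1=np.array(p0,float),np.array(p1,float);w=(R0.inv()*R1).as_rotvec()
    n=int(max(1,np.ceil(np.linalg.norm(p1-p0)/mm),np.ceil(abs(w).max()/rad)));p,R=p0,R0
    for i in range(n):
        s=np.round(R.inv().apply((p1-p)/(n-i)),0 if i<n-1 else 1);wr=np.round(w/n,3)
        print([*map(float,s),*map(float,wr),claw]);p=p+R.apply(s);R=R*Ro.from_rotvec(wr)
    print("end",p,R.as_euler("xyz",degrees=True));return p,R
def now():
    s=sensors.sense();return s["tool_pos"],Ro.from_euler("xyz",s["tcp_rot"],degrees=True)
def tcp(xy,h,yaw,tilt): R=tool(yaw,tilt);return np.array([*xy,h])+20*R.apply([0,0,1]),R
E
python3 - <<'E'
from h import *
T="top";S="scene";H=lambda o:[(n,k,v-.5) for n,k,v in o]
print("k1",*tri([("scene",(283.8,183.7)),("top",(245.2,238.8))]))
print("k2",*tri([("scene",(238.2,234.2)),("top",(324.5,237.2))]))
print("f1",*fitfoot(H([(T,"r",257.7),(T,"t",230.7),(T,"b",248.3),(S,"l",274.3),(S,"r",292.2),(S,"b",223.8)])))
print("f2",*fitfoot(H([(T,"l",314),(T,"t",229),(T,"b",246.3),(S,"l",231),(S,"r",250.2)])))
m,e=fitfoot(H([(T,"l",269.3),(T,"r",286),(T,"b",176),(S,"l",324.2),(S,"r",344.2),(S,"b",274.3)]));print("f3",m,e)
def W(p,q):
    x,y,a=p;c,s=np.cos(a),np.sin(a);return [x+c*q[0]-s*q[1],y+s*q[0]+c*q[1],q[2]]
def f(p):
    o=[]
    for q,n,uv in [((-45,254,22),T,(198.5,176.7)),((-45,-254,22),T,(365.8,187.5)),((-20,260,24),T,(197.3,None)),((-20,-260,24),T,(367.8,None)),((-45,-254,22),S,(257.5,320.8)),((45,254,22),S,(388.3,219.2))]:
        d=proj(n,W(p,q))[0]+.5;o.append(d[0]-uv[0]); 
        if uv[1]:o.append(d[1]-uv[1])
    return o
s=least_squares(f,[650,0,0]);p=s.x;print("riser",p[:2],np.degrees(p[2]),s.fun)
d=m-p[:2];c,sn=np.cos(p[2]),np.sin(p[2]);print("bay mill in riser",c*d[0]+sn*d[1],-sn*d[0]+c*d[1])
u=np.array([-sn,c]);print("mid->",m+72*u,"short->",m+144*u, "axis",u)
print("yellow", fitfoot([(T,"l",209.6),(T,"t",262.5),(T,"b",279)])[0])
pp,R=tcp((435,110),170,0,40);print(now()[0],pp); rows(*now(),[250,-300,260],tool(0,0),0.2)
E
```

```text
k1 [435.92 109.49 134.96] [-0.02  0.   -0.01 -0.02]
k2 [ 434.5  -110.29  116.  ] [-0.1   0.   -0.07 -0.09]
f1 [434.12 110.5 ] [-0.01  0.16  0.17  0.51 -0.22  0.29]
f2 [ 434.57 -111.52] [-0.29 -0.31 -0.03 -0.6   0.2 ]
f3 [652.31  17.89] [-0.44  0.32 -0.29 -0.47  0.19 -0.03]
riser [649.51   2.88] -5.17545692941737 [-0.71 -0.05 -0.08 -0.13 -0.96  0.42 -0.16  0.23 -0.68  1.29]
bay mill in riser 1.432866032966346 15.198289244462835
mid-> [658.81  89.59] short-> [665.3 161.3] axis [0.09 1.  ]
yellow [341.95 199.73]
[ 197.07 -566.19  230.35] [447.86 110.   154.68]
[20.0, -33.0, -4.0, -0.0, 0.0, 0.048, 0.2]
[18.0, -34.0, -4.0, -0.0, 0.0, 0.048, 0.2]
[16.0, -35.0, -4.0, -0.0, 0.0, 0.048, 0.2]
[15.0, -36.0, -4.0, -0.0, 0.0, 0.048, 0.2]
[13.0, -37.0, -4.0, -0.0, 0.0, 0.048, 0.2]
[11.0, -37.0, -5.0, -0.0, 0.0, 0.048, 0.2]
[8.8, -38.1, -4.2, -0.0, 0.0, 0.048, 0.2]
end [ 249.99 -299.99  259.96] [-179.91    0.02   -0.07]
```

Request:
apply_moves:
  targets:
    - [20,-33,-4,0,0,0.06,0.2]
    - [18,-34,-4,0,0,0.06,0.2]
    - [16,-35,-4,0,0,0.06,0.2]
    - [15,-36,-4,0,0,0.06,0.2]
    - [13,-37,-4,0,0,0.06,0.2]
    - [11,-37,-5,0,0,0.06,0.2]
    - [9,-38,-4,0,0,0.06,0.2]
  force: 40

```text
time: 0.98
tool_pos: [259.9, -301.3, 260.1]
tcp_rot: [-180.0, 0.0, -5.0]
ft_force: [0.8, -0.1, -0.3]
finger_gap: 68.7
grip_force: 0.0
```

Run:
```python
from h import *
s=sensors.sense();print(s["tool_pos"],s["tcp_rot"],s["joint_pos"],s["finger_gap"],s["time"])
g,R=tcp((435,110),88,-5,40)
a=g-R.apply([0,0,90]); print("grasp",g,"pre",a)
p,R=rows(*now(),[a[0]+10,a[1],270],tool(-5,40),0.2)
```

```text
[ 259.87 -301.28  260.08] [-179.97    0.01   -5.01] [-56.62 -25.95 112.18   0.01  93.8   38.39] 68.71173137939665 0.975
grasp [447.81 108.88  72.68] pre [390.18 113.92 141.62]
[9.0, -39.0, -1.0, -0.0, 0.063, -0.0, 0.2]
[9.0, -39.0, -0.0, -0.0, 0.063, -0.0, 0.2]
[10.0, -39.0, 0.0, -0.0, 0.063, -0.0, 0.2]
[9.0, -39.0, 1.0, -0.0, 0.063, -0.0, 0.2]
[9.0, -39.0, 2.0, -0.0, 0.063, -0.0, 0.2]
[9.0, -38.0, 2.0, -0.0, 0.063, -0.0, 0.2]
[9.0, -39.0, 3.0, -0.0, 0.063, -0.0, 0.2]
[9.0, -38.0, 3.0, -0.0, 0.063, -0.0, 0.2]
[9.0, -39.0, 4.0, -0.0, 0.063, -0.0, 0.2]
[9.0, -38.0, 4.0, -0.0, 0.063, -0.0, 0.2]
[8.5, -38.9, 4.9, -0.0, 0.063, -0.0, 0.2]
end [400.21 113.94 269.99] [-179.97  -39.69   -5.03]
```

Request:
apply_moves:
  targets:
    - [9,-39,-1,0,0.063,0,0.2]
    - [9,-39,0,0,0.063,0,0.2]
    - [10,-39,0,0,0.063,0,0.2]
    - [9,-39,1,0,0.063,0,0.2]
    - [9,-39,2,0,0.063,0,0.2]
    - [9,-38,2,0,0.063,0,0.2]
    - [9,-39,3,0,0.063,0,0.2]
    - [9,-38,3,0,0.063,0,0.2]
    - [9,-39,4,0,0.063,0,0.2]
    - [9,-38,4,0,0.063,0,0.2]
    - [8.5,-39,5,0,0.063,0,0.2]
    - [0,0,0,0,0,0,0.2]

```text
time: 2.48
tool_pos: [470.6, 95.2, 276.9]
tcp_rot: [-179.0, -35.6, -4.8]
ft_force: [-0.2, -0.2, -0.7]
finger_gap: 68.4
grip_force: 0.0
```

Run:
```python
from h import *
s=sensors.sense();print(s["tool_pos"],s["tcp_rot"],s["joint_pos"],s["finger_gap"],s["time"])
g,R=tcp((435,110),88,-5,40)
a=g-R.apply([0,0,75])
p,R=rows(*now(),a,R,0.2);rows(p,R,g,R,.2,mm=25)
```

```text
[470.57  95.24 276.93] [-178.99  -35.56   -4.83] [ 11.88 -49.69 131.61  -9.65  63.76 107.98] 68.36488439812348 2.475
[-29.0, -2.0, 16.0, -0.004, 0.016, 0.0, 0.2]
[-29.0, -2.0, 15.0, -0.004, 0.016, 0.0, 0.2]
[-29.0, -2.0, 14.0, -0.004, 0.016, 0.0, 0.2]
[-30.0, -2.0, 14.0, -0.004, 0.016, 0.0, 0.2]
[-29.3, -3.0, 14.0, -0.004, 0.016, 0.0, 0.2]
end [399.82 113.03 130.14] [179.89 -40.14  -4.88]
[-0.0, -0.0, 25.0, 0.0, 0.0, 0.0, 0.2]
[-0.0, -0.0, 25.0, 0.0, 0.0, 0.0, 0.2]
[-0.2, -0.1, 25.0, 0.0, 0.0, 0.0, 0.2]
end [447.84 108.89  72.68] [179.89 -40.14  -4.88]
```

Run:
```python
from h import *
g,R=tcp((435,110),88,75,40)
a=g-R.apply([0,0,80]);print(a,g)
p,R=rows(*now(),a+[0,0,70],R,0.2,rad=.13);p,R=rows(p,R,a,R,.2,mm=36);rows(p,R,g,R,.2,mm=27)
```

```text
[425.02  72.75 133.96] [438.33 122.42  72.68]
[-9.0, 3.0, 4.0, 0.093, 0.006, -0.122, 0.2]
[-9.0, 2.0, 3.0, 0.093, 0.006, -0.122, 0.2]
[-9.0, 1.0, 3.0, 0.093, 0.006, -0.122, 0.2]
[-9.0, 1.0, 3.0, 0.093, 0.006, -0.122, 0.2]
[-9.0, -0.0, 3.0, 0.093, 0.006, -0.122, 0.2]
[-10.0, -1.0, 3.0, 0.093, 0.006, -0.122, 0.2]
[-9.0, -2.0, 3.0, 0.093, 0.006, -0.122, 0.2]
[-9.0, -3.0, 3.0, 0.093, 0.006, -0.122, 0.2]
[-8.7, -3.4, 4.2, 0.093, 0.006, -0.122, 0.2]
end [425.08  72.78 203.96] [-179.92  -39.99   74.8 ]
[-23.0, 0.0, 27.0, 0.0, 0.0, 0.0, 0.2]
[-22.0, 0.0, 26.6, 0.0, 0.0, 0.0, 0.2]
end [425.    72.78 133.98] [-179.92  -39.99   74.8 ]
[-0.0, -0.0, 27.0, 0.0, 0.0, 0.0, 0.2]
[-0.0, -0.0, 26.0, 0.0, 0.0, 0.0, 0.2]
[-0.0, -0.0, 27.0, 0.0, 0.0, 0.0, 0.2]
end [438.38 122.42  72.68] [-179.92  -39.99   74.8 ]
```

Request:
apply_moves:
  targets:
    - [-9,3,4,0.093,0.006,-0.122,0.2]
    - [-9,2,3,0.093,0.006,-0.122,0.2]
    - [-9,1,3,0.093,0.006,-0.122,0.2]
    - [-9,1,3,0.093,0.006,-0.122,0.2]
    - [-9,0,3,0.093,0.006,-0.122,0.2]
    - [-10,-1,3,0.093,0.006,-0.122,0.2]
    - [-9,-2,3,0.093,0.006,-0.122,0.2]
    - [-9,-3,3,0.093,0.006,-0.122,0.2]
    - [-9,-3,4,0.093,0.006,-0.122,0.2]
    - [0,0,0,0,0,0,0.2]

```text
time: 3.72
tool_pos: [441.9, 73.6, 206.4]
tcp_rot: [-178.1, -39.3, 69.9]
ft_force: [-0.3, 0.2, 0.4]
finger_gap: 68.4
grip_force: 0.0
```

Run:
```python
from h import *
print(sensors.sense()["joint_pos"])
g,R=tcp((435,110),88,75,40)
a=g-R.apply([0,0,80]);print(a,g)
p,R=rows(*now(),a,R,.2,mm=36)
```

```text
[-28.84 -20.62 122.59  38.4   88.04 -14.26]
[425.02  72.75 133.96] [438.33 122.42  72.68]
[-17.0, -5.0, 17.0, 0.008, 0.004, -0.023, 0.2]
[-17.0, -5.0, 18.0, 0.008, 0.004, -0.023, 0.2]
[-17.0, -4.6, 17.3, 0.008, 0.004, -0.023, 0.2]
end [424.99  72.76 133.91] [-179.99  -40.06   75.01]
```

Close to target, so I'll correct the remainder in this move.

Request:
apply_moves:
  targets:
    - [-17,-5,17,0.008,0.004,-0.023,0.2]
    - [-17,-5,18,0.008,0.004,-0.023,0.2]
    - [-17,-4.6,17.3,0.008,0.004,-0.023,0.2]
    - [0,0,0,0,0,0,0.2]
    - [0,0,0,0,0,0,0.2]

```text
time: 4.35
tool_pos: [426.0, 73.5, 136.4]
tcp_rot: [179.6, -40.0, 75.3]
ft_force: [-0.4, 0.7, 0.1]
finger_gap: 68.3
grip_force: 0.0
```

Run:
```python
from h import *
print(sensors.sense()["joint_pos"])
g,R=tcp((435,110),88,75,40)
p,R=rows(*now(),g,R,.2,mm=27)
cv2.imwrite("pics/s1.png",optics.snapshot("scene")[100:310,140:420,::-1].repeat(2,0).repeat(2,1))
```

```text
[-30.18 -16.16 127.25  38.73  82.99 -25.14]
[-1.0, -0.0, 20.0, 0.001, 0.0, 0.001, 0.2]
[-0.0, -0.0, 20.0, 0.001, 0.0, 0.001, 0.2]
[-1.0, -0.0, 21.0, 0.001, 0.0, 0.001, 0.2]
[-0.3, -1.0, 20.3, 0.001, 0.0, 0.001, 0.2]
end [438.29 122.46  72.66] [-179.96  -39.97   74.97]
```

View pics/s1.png

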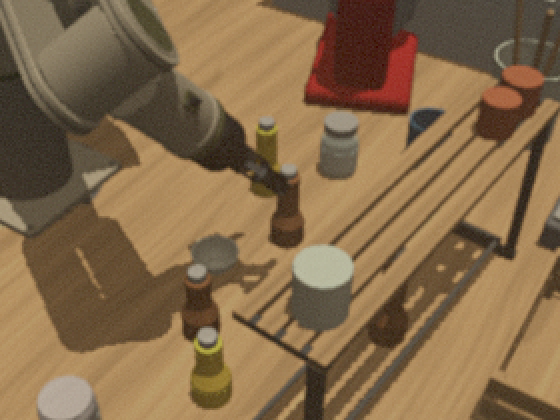

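The picture shows the gripper coming from the robot's side at (262,172), lined up with the left mill, whose knob is at (290,172). Everything else is untouched.

Request:
apply_moves:
  targets:
    - [-1,0,20,0,0,0,0.2]
    - [0,0,20,0,0,0,0.2]
    - [-1,0,21,0,0,0,0.2]
    - [0,-1,20,0,0,0,0.2]
    - [0,0,0,0,0,0,0.2]
    - [0,0,0,0,0,0,0.8]
    - [0,0,0,0,0,0,0.8]
    - [0,0,0,0,0,0,0.8]
    - [0,0,0,0,0,0,0.8]
    - [0,0,0,0,0,0,0.8]
  force: 40

```text
time: 5.65
tool_pos: [438.6, 122.3, 72.8]
tcp_rot: [179.6, -40.0, 75.4]
ft_force: [-0.4, -1.7, 5.9]
finger_gap: 33.5
grip_force: 39.8
```

Run:
```python
from h import *
s=sensors.sense();print(s["tool_pos"],s["joint_pos"],s["grip_force"])
p0,R=now(); p,R=rows(p0,R,p0+[0,0,55],R,.8,mm=30)
p,R=rows(p,R,tcp((550,99),p[2]+15.4,-5,40)[0],tool(-5,40),.8,rad=.1)
```

```text
[438.58 122.31  72.82] [-22.94  -9.54 129.51  42.04  72.04 -26.01] 39.83420982956886
[18.0, 0.0, -21.0, 0.0, 0.0, 0.0, 0.8]
[17.4, 0.3, -21.1, 0.0, 0.0, 0.0, 0.8]
end [438.58 122.37 127.83] [179.57 -40.    75.38]
[1.0, 11.0, 1.0, -0.081, -0.0, 0.098, 0.8]
[2.0, 11.0, 1.0, -0.081, -0.0, 0.098, 0.8]
[3.0, 11.0, 2.0, -0.081, -0.0, 0.098, 0.8]
[4.0, 10.0, 3.0, -0.081, -0.0, 0.098, 0.8]
[5.0, 10.0, 4.0, -0.081, -0.0, 0.098, 0.8]
[6.0, 9.0, 5.0, -0.081, -0.0, 0.098, 0.8]
[6.0, 8.0, 6.0, -0.081, -0.0, 0.098, 0.8]
[7.0, 7.0, 6.0, -0.081, -0.0, 0.098, 0.8]
[8.0, 6.0, 7.0, -0.081, -0.0, 0.098, 0.8]
[8.0, 4.0, 7.0, -0.081, -0.0, 0.098, 0.8]
[8.1, 2.7, 7.0, -0.081, -0.0, 0.098, 0.8]
end [562.79  97.84 127.85] [-179.53  -39.97   -5.32]
```

Run:
```python
from h import *
p0,R=now(); p,R=rows(p0,R,p0+[0,0,55],R,.8,mm=30)
p,R=rows(p,R,[540,110,p[2]],R,.8,mm=30)
p,R=rows(p,R,tcp((560,98),p[2]+15.4,-5,40)[0],tool(-5,40),.8,rad=.1)
```

```text
[18.0, 0.0, -21.0, 0.0, 0.0, 0.0, 0.8]
[17.4, 0.3, -21.1, 0.0, 0.0, 0.0, 0.8]
end [438.58 122.37 127.83] [179.57 -40.    75.38]
[3.0, 25.0, 2.0, 0.0, 0.0, 0.0, 0.8]
[2.0, 25.0, 3.0, 0.0, 0.0, 0.0, 0.8]
[3.0, 26.0, 2.0, 0.0, 0.0, 0.0, 0.8]
[2.4, 25.2, 2.5, 0.0, 0.0, 0.0, 0.8]
end [540.   109.96 127.81] [179.57 -40.    75.38]
[-0.0, 3.0, -0.0, -0.081, -0.0, 0.098, 0.8]
[-0.0, 3.0, -0.0, -0.081, -0.0, 0.098, 0.8]
[0.0, 3.0, 0.0, -0.081, -0.0, 0.098, 0.8]
[1.0, 3.0, 1.0, -0.081, -0.0, 0.098, 0.8]
[1.0, 3.0, 1.0, -0.081, -0.0, 0.098, 0.8]
[1.0, 3.0, 1.0, -0.081, -0.0, 0.098, 0.8]
[2.0, 3.0, 1.0, -0.081, -0.0, 0.098, 0.8]
[2.0, 2.0, 1.0, -0.081, -0.0, 0.098, 0.8]
[2.0, 2.0, 2.0, -0.081, -0.0, 0.098, 0.8]
[2.0, 2.0, 2.0, -0.081, -0.0, 0.098, 0.8]
[1.8, 1.6, 1.7, -0.081, -0.0, 0.098, 0.8]
end [572.79  96.91 127.89] [-179.53  -39.97   -5.32]
```

Request:
apply_moves:
  targets:
    - [18,0,-21,0,0,0,0.8]
    - [17,0,-21,0,0,0,0.8]
    - [3,25,2,0,0,0,0.8]
    - [2,25,3,0,0,0,0.8]
    - [3,26,2,0,0,0,0.8]
    - [2,25,3,0,0,0,0.8]
    - [0,3,0,-0.081,0,0.098,0.8]
    - [0,3,0,-0.081,0,0.098,0.8]
    - [0,3,0,-0.081,0,0.098,0.8]
    - [1,3,1,-0.081,0,0.098,0.8]
    - [1,3,1,-0.081,0,0.098,0.8]
    - [1,3,1,-0.081,0,0.098,0.8]
    - [2,3,1,-0.081,0,0.098,0.8]
    - [2,2,1,-0.081,0,0.098,0.8]
    - [2,2,2,-0.081,0,0.098,0.8]
    - [2,2,2,-0.081,0,0.098,0.8]
    - [2,2,2,-0.081,0,0.098,0.8]
    - [0,0,0,0,0,0,0.8]
    - [0,0,0,0,0,0,0.8]

```text
time: 8.02
tool_pos: [566.4, 97.4, 121.3]
tcp_rot: [-179.8, -38.9, 0.8]
ft_force: [0.6, -0.1, -2.4]
finger_gap: 32.9
grip_force: 40.9
```

Run:
```python
from h import *
s=sensors.sense();print(s["joint_pos"],s["grip_force"])
# tool pose at pick relative to mill: TCP z 72.8 when mill on counter; lateral from pick
Rp=Ro.from_euler("xyz",[179.6,-40,75.4],degrees=True)
off=Rp.inv().apply(np.array([438.58,122.31,72.82])-[435,110,0]);print("mill base in tool",-off)
p0,R=now();R1=tool(-5.2,40);rel=R1.apply(off)
print("mill base now",p0-R.apply(off))
for n,b in(("pre",(659,89.5,36)),("down",(659,89.5,0))):
    p0,R=rows(p0,R,np.array(b)+rel,R1,.8,mm=18)
```

```text
[  7.02 -24.28 134.55  -7.24  31.15 101.03] 40.93608856201172
mill base in tool [-56.62  -0.69  47.54]
mill base now [552.23  97.99  48.73]
[12.0, 2.0, 13.0, -0.012, 0.003, 0.014, 0.8]
[12.0, 2.0, 13.0, -0.012, 0.003, 0.014, 0.8]
[12.0, 1.0, 13.0, -0.012, 0.003, 0.014, 0.8]
[13.0, 1.0, 12.0, -0.012, 0.003, 0.014, 0.8]
[12.0, 0.0, 13.0, -0.012, 0.003, 0.014, 0.8]
[12.6, 0.6, 12.5, -0.012, 0.003, 0.014, 0.8]
end [671.64  87.61 108.82] [179.99 -39.96  -5.41]
[-8.0, -0.0, 9.0, 0.001, 0.0, -0.001, 0.8]
[-8.0, -0.0, 9.0, 0.001, 0.0, -0.001, 0.8]
[-7.1, -0.0, 9.6, 0.001, 0.0, -0.001, 0.8]
end [671.66  87.61  72.83] [-179.98  -39.96   -5.19]
```

Request:
apply_moves:
  targets:
    - [12,2,13,-0.012,0.003,0.014,0.8]
    - [12,2,13,-0.012,0.003,0.014,0.8]
    - [12,1,13,-0.012,0.003,0.014,0.8]
    - [13,1,12,-0.012,0.003,0.014,0.8]
    - [12,0,13,-0.012,0.003,0.014,0.8]
    - [12.6,0.6,12.5,-0.012,0.003,0.014,0.8]
    - [0,0,0,0,0,0,0.8]
    - [0,0,0,0,0,0,0.8]

```text
time: 9.02
tool_pos: [671.4, 86.5, 109.0]
tcp_rot: [-180.0, -40.0, -5.6]
ft_force: [0.6, -0.0, -2.4]
finger_gap: 33.2
grip_force: 41.0
```

Run:
```python
from h import *
s=sensors.sense();print(s["joint_pos"],s["ft_force"])
off=-np.array([-56.62,-.69,47.54]);p0,R=now();R1=tool(-5.2,40);print("mill base",p0-R.apply(off))
p0,R=rows(p0,R,np.array((659,89.5,0))+R1.apply(off),R1,.8,mm=12)
for n in("scene","top"):
    np.save(f"pics/{n}1.npy",optics.snapshot(n))
a=np.load("pics/scene1.npy")[170:320,260:430,::-1];b=np.load("pics/top1.npy")[100:250,200:370,::-1]
cv2.imwrite("pics/v2.png",cv2.resize(np.hstack([a,b]),(800,353)))
```

```text
[  7.49  -3.37 119.36 -19.27  26.07 117.56] [ 0.59 -0.03 -2.42]
mill base [658.71  88.49  36.24]
[-6.0, -0.0, 7.0, 0.001, 0.0, -0.001, 0.8]
[-6.0, -0.0, 7.0, 0.001, 0.0, -0.001, 0.8]
[-6.0, -1.0, 7.0, 0.001, 0.0, -0.001, 0.8]
[-5.2, -0.1, 6.9, 0.001, 0.0, -0.001, 0.8]
end [671.69  87.62  72.76] [-179.92  -39.96   -5.33]
```

View pics/v2.png

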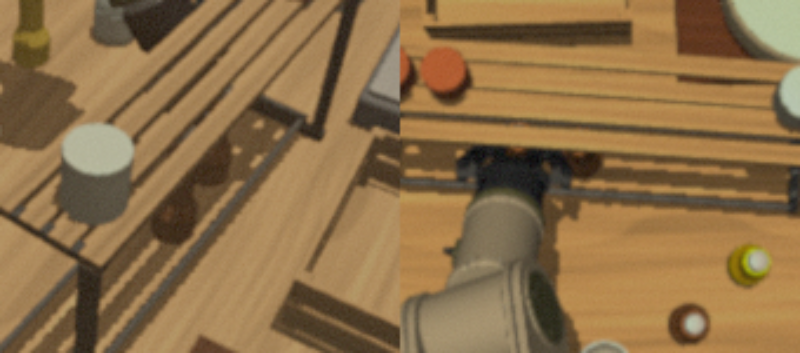

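The held mill hangs upright in the bay at (215,160), beside the tall one at (173,215), and the hand is clear of the shelf. Lowering it now.

Request:
apply_moves:
  targets:
    - [-6,0,7,0,0,0,0.8]
    - [-6,0,7,0,0,0,0.8]
    - [-5,-1,6,0,0,0,0.8]
    - [-4,0,5,0,0,0,0.8]
    - [-1,0,1.5,0,0,0,0.8]
    - [0,0,0,0,0,0,0.8]

```text
time: 9.88
tool_pos: [672.6, 88.2, 75.2]
tcp_rot: [-179.9, -40.0, -5.7]
ft_force: [0.6, 0.3, -1.7]
finger_gap: 33.2
grip_force: 40.9
```

Request:
apply_moves:
  targets:
    - [-1.2,0,0.7,0,0,0,0.8]
    - [-1.2,0,0.7,0,0,0,0.8]
    - [0,0,0,0,0,0,0.8]

```text
time: 10.25
tool_pos: [671.7, 88.2, 72.9]
tcp_rot: [-179.9, -40.1, -5.7]
ft_force: [0.8, -0.3, -2.5]
finger_gap: 33.4
grip_force: 41.0
```

Request:
apply_moves:
  targets:
    - [-0.6,0,0.8,0,0,0,0.8]
    - [0,0,0,0,0,0,0.8]

```text
time: 10.5
tool_pos: [672.5, 88.3, 72.8]
tcp_rot: [-179.9, -40.2, -5.7]
ft_force: [1.1, -0.6, 1.9]
finger_gap: 33.2
grip_force: 41.1
```

Request:
apply_moves:
  targets:
    - [0,0,0,0,0,0,0.42]
    - [0,0,0,0,0,0,0.42]
    - [0,0,0,0,0,0,0.42]
    - [0,0,-10,0,0,0,0.42]
    - [0,0,-20,0,0,0,0.42]
    - [0,0,-30,0,0,0,0.42]
    - [0,0,-35,0,0,0,0.42]
    - [0,0,-35,0,0,0,0.42]
    - [0,0,-30,0,0,0,0.3]

```text
time: 11.62
tool_pos: [568.3, 98.4, 195.7]
tcp_rot: [-179.9, -40.1, -5.7]
ft_force: [-0.4, 0.0, 0.7]
finger_gap: 59.8
grip_force: 0.0
```

Run:
```python
from h import *
print(sensors.sense()["joint_pos"])
g,R=tcp((435,-111),82,47,40)
a=g-R.apply([0,0,80]);print(a,g)
p,R0=now()
p,R1=rows(p,R0,[550,-60,240],R0,0.2)
p,R1=rows(p,R1,[500,-130,220],R,0.2,rad=.1)
p,R=rows(p,R1,a,R,.2,mm=36)
np.save("pics/top2.npy",optics.snapshot("top"));np.save("pics/scene2.npy",optics.snapshot("scene"))
```

```text
[ 11.6  -29.15 130.11 -16.62  41.41 116.  ]
[ 408.7  -139.21  127.96] [ 443.77 -101.6    66.68]
[5.0, 32.0, -7.0, 0.0, 0.0, 0.0, 0.2]
[5.0, 32.0, -7.0, 0.0, 0.0, 0.0, 0.2]
[6.0, 32.0, -7.0, 0.0, 0.0, 0.0, 0.2]
[5.0, 32.0, -7.0, 0.0, 0.0, 0.0, 0.2]
[5.6, 31.4, -7.8, 0.0, 0.0, 0.0, 0.2]
end [550.   -60.02 239.95] [-179.87  -40.11   -5.68]
[-6.0, 9.0, -2.0, 0.074, -0.0, -0.088, 0.2]
[-6.0, 9.0, -2.0, 0.074, -0.0, -0.088, 0.2]
[-7.0, 8.0, -3.0, 0.074, -0.0, -0.088, 0.2]
[-8.0, 7.0, -3.0, 0.074, -0.0, -0.088, 0.2]
[-9.0, 6.0, -4.0, 0.074, -0.0, -0.088, 0.2]
[-9.0, 5.0, -4.0, 0.074, -0.0, -0.088, 0.2]
[-9.0, 4.0, -5.0, 0.074, -0.0, -0.088, 0.2]
[-9.4, 2.1, -4.5, 0.074, -0.0, -0.088, 0.2]
end [ 500.01 -129.98  220.04] [-179.97  -40.17   47.08]
[-28.0, -15.0, 6.0, -0.0, -0.001, 0.0, 0.2]
[-28.0, -15.0, 7.0, -0.0, -0.001, 0.0, 0.2]
[-28.0, -15.0, 7.0, -0.0, -0.001, 0.0, 0.2]
[-28.0, -15.6, 6.1, -0.0, -0.001, 0.0, 0.2]
end [ 408.69 -139.17  127.98] [-179.97  -39.94   47.08]
```

Request:
apply_moves:
  targets:
    - [5,32,-7,0,0,0,0.2]
    - [5,32,-7,0,0,0,0.2]
    - [6,32,-7,0,0,0,0.2]
    - [5,32,-7,0,0,0,0.2]
    - [5.6,31,-8,0,0,0,0.2]
    - [-6,9,-2,0.074,0,-0.088,0.2]
    - [-6,9,-2,0.074,0,-0.088,0.2]
    - [-7,8,-3,0.074,0,-0.088,0.2]
    - [-8,7,-3,0.074,0,-0.088,0.2]
    - [-9,6,-4,0.074,0,-0.088,0.2]
    - [-9,5,-4,0.074,0,-0.088,0.2]
    - [-9,4,-5,0.074,0,-0.088,0.2]
    - [-9,2,-4.5,0.074,0,-0.088,0.2]
    - [0,0,0,0,0,0,0.2]

```text
time: 13.48
tool_pos: [500.8, -129.9, 217.6]
tcp_rot: [-179.7, -40.0, 46.3]
ft_force: [0.5, -0.1, -0.1]
finger_gap: 68.2
grip_force: 0.0
```

Run:
```python
from h import *
print(sensors.sense()["joint_pos"])
g,R=tcp((435,-111),82,47,40)
a=g-R.apply([0,0,80])
rows(*now(),a,R,.2,mm=36)
def crop(n,cx,cy,w,h,s,k="2"):
    im=np.load(f"pics/{n}{k}.npy")[:,:,::-1]; x0,y0=cx-w//2,cy-h//2
    o=cv2.convertScaleAbs(cv2.resize(im[y0:y0+h,x0:x0+w].copy(),None,fx=s,fy=s,interpolation=cv2.INTER_CUBIC),alpha=1.5)
    for k in range(0,w,10): cv2.putText(o,str(x0+k),(k*s,14),0,.35,(255,255,255),1)
    for k in range(10,h,10): cv2.putText(o,str(y0+k),(0,k*s+4),0,.35,(255,255,255),1)
    return o
cv2.imwrite("pics/m3.png",np.hstack([crop("top",265,168,60,50,6),crop("scene",345,248,60,50,6)]))
```

```text
[-47.98 -11.63 114.44  40.2   83.3  -11.56]
[-28.0, -15.0, 6.0, 0.0, -0.0, -0.002, 0.2]
[-28.0, -15.0, 6.0, 0.0, -0.0, -0.002, 0.2]
[-28.0, -15.0, 6.0, 0.0, -0.0, -0.002, 0.2]
[-27.3, -15.4, 5.8, 0.0, -0.0, -0.002, 0.2]
end [ 408.7  -139.2   127.92] [179.95 -40.05  46.94]
```

View pics/m3.png

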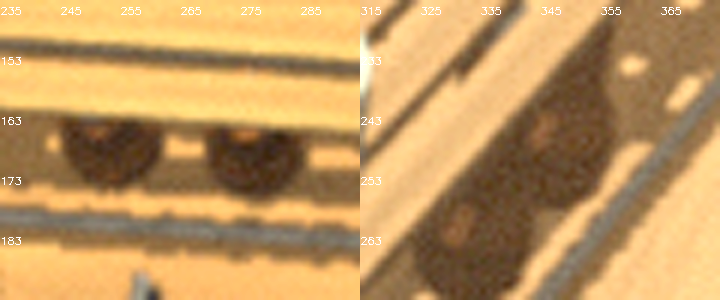

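Both mills stand upright in the bay. In top pixels, the mid one spans columns 245–262.3 and the tall one 269.5–286. That is about 72 mm between centres, so a gap of about 20 mm.

Request:
apply_moves:
  targets:
    - [-28,-15,6,0,0,0,0.2]
    - [-28,-15,6,0,0,0,0.2]
    - [-28,-15,6,0,0,0,0.2]
    - [-27,-15,6,0,0,0,0.2]
    - [0,0,0,0,0,0,0.2]
    - [0,0,0,0,0,0,0.2]

```text
time: 14.22
tool_pos: [410.1, -138.3, 130.0]
tcp_rot: [-179.9, -40.1, 46.6]
ft_force: [0.2, -0.4, -0.5]
finger_gap: 68.2
grip_force: 0.0
```

Run:
```python
from h import *
g,R=tcp((435,-111),82,47,40)
rows(*now(),g,R,.2,mm=22)
```

```text
[-1.0, -0.0, 20.0, 0.001, -0.0, -0.001, 0.2]
[-1.0, -0.0, 20.0, 0.001, -0.0, -0.001, 0.2]
[-0.0, -0.0, 20.0, 0.001, -0.0, -0.001, 0.2]
[-0.6, -0.6, 20.5, 0.001, -0.0, -0.001, 0.2]
end [ 443.75 -101.61   66.72] [-179.91  -40.05   46.86]
```

Request:
apply_moves:
  targets:
    - [-1,0,20,0,0,0,0.2]
    - [-1,0,20,0,0,0,0.2]
    - [0,0,20,0,0,0,0.2]
    - [-0.6,-0.6,20.5,0,0,0,0.2]
    - [0,0,0,0,0,0,0.2]
    - [0,0,0,0,0,0,0.8]
    - [0,0,0,0,0,0,0.8]
    - [0,0,0,0,0,0,0.8]
    - [0,0,0,0,0,0,0.8]
    - [0,0,0,0,0,0,0.8]
  force: 40

```text
time: 15.48
tool_pos: [443.6, -102.4, 67.1]
tcp_rot: [180.0, -40.1, 46.6]
ft_force: [-0.9, -1.0, 5.6]
finger_gap: 33.4
grip_force: 39.8
```

Run:
```python
from h import *
p0,R=now(); off=R.inv().apply(p0-[435,-111,0]);print("off",off,p0)
p,R=rows(p0,R,p0+[0,0,85],R,.8,mm=30)
p,R=rows(p,R,[540,-20,p[2]],R,.8,mm=35)
R1=tool(-5.2,40)
p,R=rows(p,R,np.array([565,120,60])+R1.apply(off),R1,.8,rad=.11)
```

```text
off [ 52.52   0.33 -43.48] [ 443.6  -102.36   67.09]
[18.0, 0.0, -22.0, 0.0, 0.0, 0.0, 0.8]
[18.0, 0.0, -22.0, 0.0, 0.0, 0.0, 0.8]
[18.7, 0.0, -21.0, 0.0, 0.0, 0.0, 0.8]
end [ 443.6  -102.34  152.04] [179.99 -40.08  46.65]
[24.0, 3.0, 20.0, 0.0, 0.0, 0.0, 0.8]
[24.0, 4.0, 20.0, 0.0, 0.0, 0.0, 0.8]
[24.0, 3.0, 21.0, 0.0, 0.0, 0.0, 0.8]
[24.5, 3.6, 20.2, 0.0, 0.0, 0.0, 0.8]
end [540.07 -19.98 152.04] [179.99 -40.08  46.65]
[12.0, -10.0, 14.0, -0.083, -0.0, 0.099, 0.8]
[10.0, -12.0, 13.0, -0.083, -0.0, 0.099, 0.8]
[9.0, -14.0, 13.0, -0.083, -0.0, 0.099, 0.8]
[8.0, -16.0, 11.0, -0.083, -0.0, 0.099, 0.8]
[6.0, -17.0, 10.0, -0.083, -0.0, 0.099, 0.8]
[4.0, -19.0, 8.0, -0.083, -0.0, 0.099, 0.8]
[2.5, -19.2, 7.0, -0.083, -0.0, 0.099, 0.8]
end [577.24 118.55 127.09] [-179.9   -40.05   -5.24]
```

Request:
apply_moves:
  targets:
    - [18,0,-22,0,0,0,0.8]
    - [18,0,-22,0,0,0,0.8]
    - [19,0,-21,0,0,0,0.8]
    - [24,3,20,0,0,0,0.8]
    - [24,4,20,0,0,0,0.8]
    - [24,3,21,0,0,0,0.8]
    - [24,4,20,0,0,0,0.8]
    - [12,-10,14,-0.083,0,0.099,0.8]
    - [10,-12,13,-0.083,0,0.099,0.8]
    - [9,-14,13,-0.083,0,0.099,0.8]
    - [8,-16,11,-0.083,0,0.099,0.8]
    - [6,-17,10,-0.083,0,0.099,0.8]
    - [4,-19,8,-0.083,0,0.099,0.8]
    - [2.5,-19,7,-0.083,0,0.099,0.8]
    - [0,0,0,0,0,0,0.8]
    - [0,0,0,0,0,0,0.8]

```text
time: 17.48
tool_pos: [562.9, 90.2, 122.4]
tcp_rot: [179.7, -38.0, 4.2]
ft_force: [0.1, -0.1, -2.1]
finger_gap: 32.8
grip_force: 40.7
```

Run:
```python
from h import *
print(sensors.sense()["joint_pos"])
off=np.array([52.52,.33,-43.48]);p0,R=now();R1=tool(-5.2,40)
print("mill base now",p0-R.apply(off))
p,R=rows(p0,R,np.array([575,168,45])+R1.apply(off),R1,.8,mm=20)
p,R=rows(p,R,np.array([663.5,160.5,37])+R1.apply(off),R1,.8,mm=18)
```

```text
[  4.14 -25.4  134.79  -0.56  32.6   90.46]
mill base now [548.35  89.19  55.77]
[3.0, -15.0, 5.0, -0.019, 0.007, 0.025, 0.8]
[3.0, -15.0, 5.0, -0.019, 0.007, 0.025, 0.8]
[3.0, -15.0, 5.0, -0.019, 0.007, 0.025, 0.8]
[2.0, -16.0, 4.0, -0.019, 0.007, 0.025, 0.8]
[2.0, -15.2, 4.4, -0.019, 0.007, 0.025, 0.8]
end [587.24 166.52 112.07] [-179.95  -40.05   -5.06]
[13.0, -0.0, 13.0, -0.0, -0.0, 0.0, 0.8]
[12.0, -0.0, 13.0, -0.0, -0.0, 0.0, 0.8]
[13.0, -0.0, 12.0, -0.0, -0.0, 0.0, 0.8]
[12.0, -0.0, 13.0, -0.0, -0.0, 0.0, 0.8]
[12.8, -0.3, 12.2, -0.0, -0.0, 0.0, 0.8]
end [675.67 159.04 104.09] [-179.95  -40.05   -5.06]
```

Request:
apply_moves:
  targets:
    - [3,-15,5,-0.019,0.007,0.025,0.8]
    - [3,-15,5,-0.019,0.007,0.025,0.8]
    - [3,-15,5,-0.019,0.007,0.025,0.8]
    - [2,-16,4,-0.019,0.007,0.025,0.8]
    - [2,-15,4.4,-0.019,0.007,0.025,0.8]
    - [0,0,0,0,0,0,0.8]
    - [13,0,13,0,0,0,0.8]
    - [12,0,13,0,0,0,0.8]
    - [13,0,12,0,0,0,0.8]
    - [12,0,13,0,0,0,0.8]
    - [13,0,12,0,0,0,0.8]
    - [0,0,0,0,0,0,0.8]
    - [0,0,0,0,0,0,0.8]

```text
time: 19.1
tool_pos: [675.7, 157.1, 104.7]
tcp_rot: [-179.9, -40.0, -5.3]
ft_force: [-0.0, 0.1, -2.4]
finger_gap: 33.0
grip_force: 40.8
```

Run:
```python
from h import *
off=np.array([52.52,.33,-43.48]);p0,R=now();R1=tool(-5.2,40)
print("mill base now",p0-R.apply(off))
p,R=rows(p0,R,np.array([663.5,160.8,0])+R1.apply(off),R1,.8,mm=11)
```

```text
mill base now [663.61 158.64  37.67]
[-6.0, -1.0, 7.0, -0.0, -0.0, -0.0, 0.8]
[-6.0, -0.0, 7.0, -0.0, -0.0, -0.0, 0.8]
[-6.0, -1.0, 7.0, -0.0, -0.0, -0.0, 0.8]
[-6.4, -0.2, 7.7, -0.0, -0.0, -0.0, 0.8]
end [675.74 159.37  67.08] [-179.92  -40.05   -5.29]
```

Request:
apply_moves:
  targets:
    - [-6,-1,7,0,0,0,0.8]
    - [-6,0,7,0,0,0,0.8]
    - [-6,-1,7,0,0,0,0.8]
    - [-5,0,6.5,0,0,0,0.8]
    - [-1,0,1,0,0,0,0.8]
    - [0,0,0,0,0,0,0.8]
    - [0,0,0,0,0,0,0.8]

```text
time: 19.98
tool_pos: [676.6, 160.4, 68.1]
tcp_rot: [-179.9, -40.1, -5.3]
ft_force: [0.0, 1.0, -2.4]
finger_gap: 33.2
grip_force: 40.8
```

Request:
apply_moves:
  targets:
    - [-1.5,0.7,0.4,0,0,0,0.8]
    - [-0.5,0,0.6,0,0,0,0.8]
    - [0,0,0,0,0,0,0.8]

```text
time: 20.35
tool_pos: [676.4, 159.8, 67.2]
tcp_rot: [-179.8, -40.2, -5.3]
ft_force: [-2.4, -1.8, 5.2]
finger_gap: 33.2
grip_force: 41.6
```

Contact made. Releasing and backing out.

Request:
apply_moves:
  targets:
    - [0,0,0,0,0,0,0.42]
    - [0,0,0,0,0,0,0.42]
    - [0,0,0,0,0,0,0.42]
    - [0,0,-10,0,0,0,0.42]
    - [0,0,-20,0,0,0,0.42]
    - [0,0,-30,0,0,0,0.42]
    - [0,0,-35,0,0,0,0.42]
    - [0,0,-35,0,0,0,0.42]
    - [0,0,-30,0,0,0,0.42]
    - [0,0,0,0,0,0,0.42]

```text
time: 21.6
tool_pos: [573.3, 169.9, 191.7]
tcp_rot: [-179.7, -40.4, -5.3]
ft_force: [0.4, 0.2, 0.8]
finger_gap: 49.5
grip_force: 0.0
```

Run:
```python
from h import *
for n in("top","scene"): np.save(f"pics/{n}3.npy",optics.snapshot(n))
def crop(n,cx,cy,w,h,s,k="3"):
    im=np.load(f"pics/{n}{k}.npy")[:,:,::-1]; x0,y0=cx-w//2,cy-h//2
    o=cv2.convertScaleAbs(cv2.resize(im[y0:y0+h,x0:x0+w].copy(),None,fx=s,fy=s,interpolation=cv2.INTER_CUBIC),alpha=1.5)
    for k in range(0,w,10): cv2.putText(o,str(x0+k),(k*s,14),0,.35,(255,255,255),1)
    for k in range(10,h,10): cv2.putText(o,str(y0+k),(0,k*s+4),0,.35,(255,255,255),1)
    return o
a=np.hstack([crop("top",258,168,72,50,6),crop("scene",345,245,60,50,6)])
b=np.hstack([np.load("pics/top3.npy"),np.load("pics/scene3.npy")])[:,:,::-1]
b=cv2.resize(b,(a.shape[1],297));cv2.imwrite("pics/m4.png",np.vstack([a,b]))
```

```text
(no output)
```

View pics/m4.png

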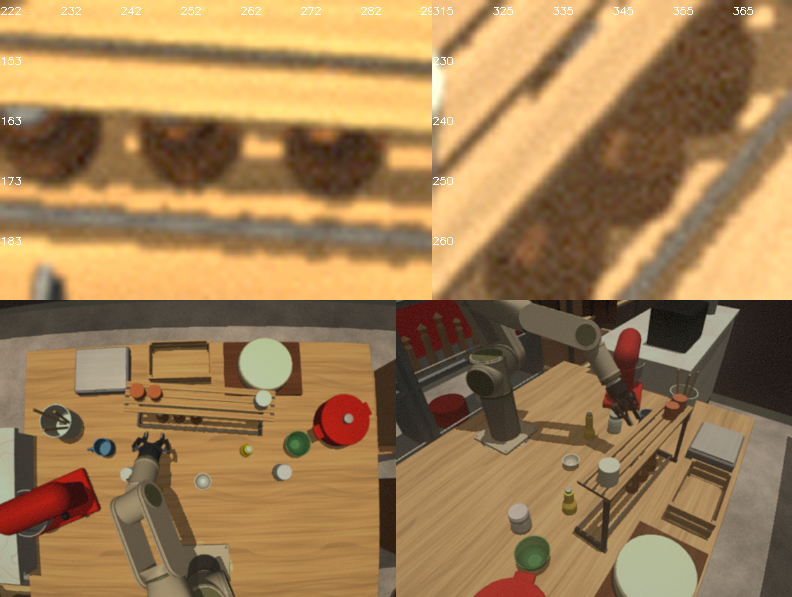

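All three mills stand upright in one row. In the top crop, the foot gaps are about 6.5 px (19 mm) and 7 px (21 mm), the row runs parallel to the rail, and the other goods haven't moved.

```bash
python3 -c "
from bench import r
print(r.hand_in())"
```

```text
the job is handed in; nothing more can be done
None
```

I handed in the job at about 22 s: all three mills stand upright between the rails, short, mid and tall from left to right, with foot gaps of about 19 and 21 mm measured from the final pictures.

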